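# Hang the cutlery caddy and hold it against its backplate

## Task

Hang the red cutlery caddy by its white handle over both hooks of the wooden stand and let go of it. Then, as a third hand for me while I screw it on from behind, press on the caddy's front so that its back lies flat on the blue sprung backplate, with a steady push of about 10 N (between 5 and 16 N), and finish while still holding that push. Leave the other things on the table where they are.

Things in the scene. Friction and masses are not known exactly. Their poses are not given: they have to be found in the camera images.
- caddy: Red plastic cutlery caddy: open box 70 (x) x 130 (y) x 90 mm high, dark slots on its flat faces, 4 mm walls, a divider, and a rigid white bail handle over it. About 0.35 kg (varies by a quarter). Origin: centre of its underside; z up, y along its wide side and the handle's bar; back faces +x, front -x (they look alike; the front starts towards the robot).
- bail (a point): Middle of the caddy's white handle bar: a straight round bar 10 mm in diameter, 115 mm long along the caddy's y, its centre line 150 mm above the caddy's underside (60 mm of free height over the rim), over the middle of the box; two round legs of 10 mm join its ends to the rim.
- press_spot (a point): A good place to press: on the middle line of the caddy's flat front face, 35 mm out along the caddy's -x and 60 mm above its underside.
- stand: Wooden caddy stand, fixed to the table, with a double steel hook. Origin on the table under the blue backplate's front face at rest; x points into the stand (the caddy hangs on its -x side), z up. Board 150 mm wide, top at 179 mm, 38 mm behind the backplate's face; foot 170 mm wide, 34 to 104 mm behind that face. The table in front of the backplate is free.
- backplate: Upright blue plate, 120 mm wide (y), 85 mm high, lower edge 30 mm above the table, in front of the board. Origin: middle of the lower edge of its front face; x points straight into it (the direction to press), z up. It moves back along x without turning, at most 20 mm, on springs of 1 N per mm (10 N at 10 mm). The hooks stay still.
- seat (a point): Where the middle of the hung caddy's handle bar lies: between the two hooks, 44 mm in front of the backplate's face, 176 mm above the table (caddy's underside 26 mm up). The polished level arms let the bar slide back easily (friction about 0.15). The bar gets there from the front, over the tips with the box passing below the arms; straight down, the box would land on the hooks.
- hook_left (a point): Top of the upturned tip of the left (+y) of the two hooks, 186 mm above the table. Each hook is 8 mm round steel, 32 mm left or right of the middle: a level arm, its centre line 167 mm above the table, out of the board to 58 mm in front of the backplate's face, then a tip turned up 19 mm and leaning forward to 63 mm.
- screwdriver: Screwdriver lying on the table in the middle, near the robot; leave alone.
- screw_tray: Small green open tray, 60 x 80 x 25 mm, at the far side in the middle; leave alone.
- mug: Blue mug, 80 mm wide, 95 mm high, far left; leave alone.
- soap_bottle: Orange dish-soap bottle, 60 mm wide, 190 mm high, on the left; leave alone.
- jam_jar: Amber jar, 70 mm wide, 90 mm high, on the right; leave alone.
- dish_brush: Dish brush lying on the right; leave alone.

How it is judged:
On the way:
1. the caddy hangs by its handle on the hooks, let go, clear of the table (x of bail in the frame of stand between -0.057 and -0.005 m and y of bail in the frame of stand between -0.022 and 0.022 m and z of bail in the frame of stand between 0.17 and 0.183 m and height (world z) of caddy above 0.015 m and contact force between the fingers and caddy below 0.2 N and contact force between caddy and stand above 1 N and linear speed of caddy below 0.05 m/s), for 0.3 s.
At the end, for the whole second after the job is handed in: Through the last second: the caddy hangs by its bar on both hooks (bar middle within 22 mm sideways, underside over 15 mm above the table), its back flat on the backplate within 4 degrees, pushed on it with 5 to 16 N, and at rest (under 0.02 m/s), the robot still pressing (x of bail in the frame of stand between -0.057 and -0.005 m and y of bail in the frame of stand between -0.022 and 0.022 m and z of bail in the frame of stand between 0.17 and 0.183 m and height (world z) of caddy above 0.015 m and contact force between caddy and backplate between 5 and 16 N and angle between the z axis of caddy and the z axis of backplate, either way round below 0.07 rad and angle between the x axis of caddy and the x axis of backplate, either way round below 0.07 rad and linear speed of caddy below 0.02 m/s); the arm keeps its last pose, push and grip.
It fails at once if another thing on the table is moved more than 30 mm (distance of any of screwdriver, screw_tray, mug, soap_bottle, jam_jar, dish_brush from where it was at the start of the episode above 0.03 m).
It also fails if it takes over 58 s, if anything falls off the work surface, if the arm or the gripper's body presses on something with over 40 N, if the wrist force passes 120 N, or if a joint passes its speed limit or range.

## Robot

A 6-joint arm with a two-finger parallel gripper is mounted at the origin on the work surface. World frame = base frame: x ahead of the robot, y to its left, z up, the work surface at z = 0. Lengths are in m, angles in rad, forces in N, time in s.
With the tool pointing down it reaches from about 0.275 to 0.725 m from the base axis. Payload 15.9 kg.
Tool frame: the origin (TCP) lies at the very end of the fingers, on their centre line; the grasp point (between the pads) lies 19 mm behind it; z points along the fingers, y is the line along which they close (so a half turn about z gives the same grasp; the last joint's range is limited). The gripper opens to 85 mm and grips with 20 to 120 N. Pads are 22 mm wide; open, the fingers measure 114 mm over their backs; the gripper's body (76 mm by 85 mm) begins 54 mm behind the grasp point. The pads swing forward as they close: fully open they stand 13 mm farther back than shut.
Start: joints at [-1.291, 0.213, -0.034, 1.323, 0, 1.571], TCP at [0.138, -0.481, 0.231] pointing down, gripper open.
Joint ranges: [-2.98, 2.98], [-0.74, 1.72], [-1.14, 1.35], [-2.1, 2.04], [-1.57, 1.44], [-3.14, 3.14]. Speed limits (rad/s): [1.89, 1.89, 2.39, 2.57, 3.14, 3.14].

## Interface

Orientations are given as [roll, pitch, yaw] about the fixed x, y, z axes, in that order (R = Rz(yaw) Ry(pitch) Rx(roll)).
In Python, from cell import bot, eyes gives the robot as it stands.
- The arm moves only by the tool play_rows, never from a script. Its argument "series" is text: rows parted by semicolons, each of 7 numbers parted by spaces: the turn, a rotation vector about the world's x, y, z in units of 6 degrees (1.0 is 6 degrees), then the shift along the world's x, y, z in units of 30 mm (1.0 is 30 mm), then the opening, from 0 (shut) to 1 (fully open). A call has 1 to 10 rows; each row shifts and turns the commanded pose from where the row before left it; what a row does not reach is not made up. A row lasts 1/12 s, in which the tool goes at most 41.7 mm and 7.16 degrees, less where a joint would pass 70% of its speed; a pose out of reach is approached as far as the arm can. A call is refused whole if a number of a shift passes 1 or a number of a turn 1, either way. A call with a gripper value outside its range is refused whole. The fingers move at their own pace and stop on an object; "grip_force" is the grip in N (left out, the last holds). Time passes only in rows, so rows that do not move let the fingers close. It gives the time, the measured TCP pose, the force, the opening and the grip force at its end, in the units of the state.
- bot.read_state(): the state, without advancing time (a new reading comes with each control period).
- eyes.get_image(name): name is "side" or "top"; returns the picture (400x640x3 uint8, blue, green, red); there is no depth.
- eyes.camera_params(name): a dict with "intrinsics" (3x3 intrinsics, pixels), "D" ([k1, k2, p1, p2, k3] as OpenCV has them; the pictures are not rectified), "R" (3x3) and "t" (3): a world point X has camera coordinates R X + t. Camera axes: x right, y down, z forward; pixel columns grow to the right and rows downward; lengths in m; the calibration is good to about 2 mm. A picture is of the moment at which its call begins. camera_params takes no time and is no camera call.
- bot.hand_in(): hands the job in; it is judged then, once.
The state is a dict: "time_s": time; "joints": joint angles; "joint_velocities": joint speeds; "joint_efforts": joint torques, N m; "tool_pos": TCP position; "tool_rot": TCP orientation; "ft_force": force on the tool from outside, world axes, zero at the start; "wrist_torque": the same for the moment, N m; "finger_gap": finger opening in m; "gripper_force": force on a finger pad.
Only numpy, scipy, OpenCV 4.12 (cv2) and the standard library are available. Lean on these libraries where they do the work, as an engineer would, in place of code of your own. Each camera call takes 0.05 s, during which the arm holds its last target. There are 200 camera calls.

## Working session

There is one attempt and no reset: what is moved stays moved. The work goes in short steps, Python scripts to look and compute and a tool call to move; the robot and the scene stay as the last step left them, time stands still between calls to the robot, and variables do not carry over. Pictures are saved under pics/ and viewed, at most 10 in all, crops included, and the job is handed in when it is done.

Besides the shell and the picture viewer there is one more tool, called as name(argument=value, ...) on one line, values as JSON. play_rows: Moves the arm, as the interface text tells. Its arguments: {"type":"object","properties":{"series":{"type":"string"},"grip_force":{"type":"number"}},"required":["series"]}

```bash
mkdir -p pics
python3 - <<'E'
from cell import bot, eyes
import cv2,json,numpy as np
for n in("top","side"):
    im=eyes.get_image(n); cv2.imwrite(f"pics/{n}0.png",im)
    p=eyes.camera_params(n); print(n,{k:np.round(v,4).tolist() for k,v in p.items()})
print(bot.read_state())
E
```

```text
top {'intrinsics': [[372.7585, 0.0, 319.8555], [0.0, 372.7585, 201.531], [0.0, 0.0, 1.0]], 'D': [-0.0516, 0.0, 0.0, 0.0, 0.0], 'R': [[-0.0059, -1.0, -0.0019], [-0.9967, 0.006, -0.0815], [0.0815, 0.0014, -0.9967]], 't': [0.0168, 0.6169, 1.3717]}
side {'intrinsics': [[399.5179, 0.0, 321.7436], [0.0, 399.5179, 194.4556], [0.0, 0.0, 1.0]], 'D': [0.0174, 0.0, 0.0, 0.0, 0.0], 'R': [[-0.9915, -0.1287, -0.0172], [-0.066, 0.6133, -0.7871], [0.1119, -0.7793, -0.6166]], 't': [0.5872, 0.1613, 1.3216]}
{'time_s': 0.1, 'joints': array([-1.29099856e+00,  2.13321786e-01, -3.49573111e-02,  1.32350052e+00,
       -2.14832045e-06,  1.57080281e+00]), 'joint_velocities': array([-0.00035726, -0.00075042,  0.00072906,  0.00255739,  0.00014802,
       -0.00084313]), 'joint_efforts': array([ 5.45169787e-04, -6.87239885e+01,  4.87811208e+01,  1.20071182e-02,
        9.71668169e-05,  7.69911878e-06]), 'tool_pos': array([ 0.13799944, -0.48027549,  0.23087372]), 'tool_rot': array([-3.14060937e+00,  2.15469462e-06,  2.79791286e-01]), 'ft_force': array([ 0.16155641, -0.103556  ,  0.87415098]), 'wrist_torque': array([ 0.03593546, -0.0046541 ,  0.00499397]), 'gripper_force': 0.0, 'finger_gap': 0.08502989605618838}
```

View pics/top0.png

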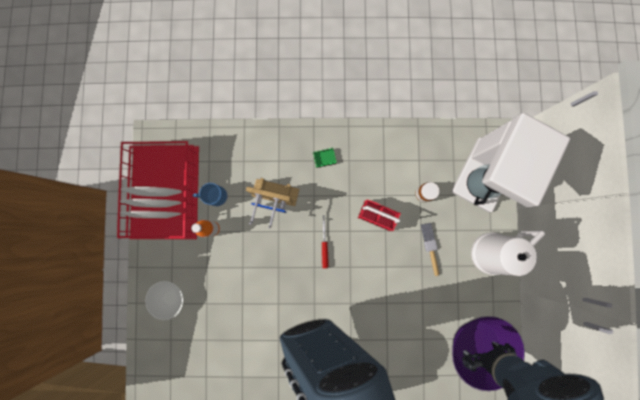

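View pics/side0.png

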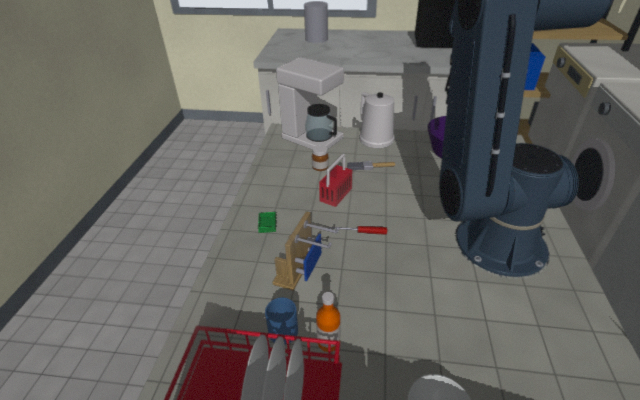

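The top view shows the caddy near (380,213) and the stand near (272,195), with its hooks towards the robot. The side view shows the caddy at (336,185) and the blue plate at (313,257). Next I'll zoom in and measure by colour.

```bash
cat > h.py <<'E'
import cv2,numpy as np
from cell import bot,eyes
P={n:{k:np.array(v,float) for k,v in eyes.camera_params(n).items()} for n in("top","side")}
def ray(n,uv):
    p=P[n]; q=cv2.undistortPoints(np.array([[uv]],float),p["intrinsics"],p["D"])[0,0]
    d=p["R"].T@np.array([q[0],q[1],1]); return -p["R"].T@p["t"],d/np.linalg.norm(d)
def onz(n,uv,z):
    c,d=ray(n,uv); return c+d*(z-c[2])/d[2]
def proj(n,X):
    p=P[n]; return cv2.projectPoints(np.array(X,float).reshape(-1,1,3),cv2.Rodrigues(p["R"])[0],p["t"],p["intrinsics"],p["D"])[0][:,0]
def tri(a,b):
    c1,d1=ray("top",a);c2,d2=ray("side",b)
    s=np.linalg.lstsq(np.c_[d1,-d2],c2-c1,rcond=None)[0]
    A,B=c1+s[0]*d1,c2+s[1]*d2; return (A+B)/2,np.linalg.norm(A-B)
E
python3 - <<'E'
from h import *
t=cv2.imread("pics/top0.png");s=cv2.imread("pics/side0.png")
a=cv2.resize(t[165:245,230:430],None,fx=4,fy=4,interpolation=cv2.INTER_CUBIC)
b1=cv2.resize(s[205:295,260:345],(400,424),interpolation=cv2.INTER_CUBIC)
b2=cv2.resize(s[145:215,305:370],(394,424),interpolation=cv2.INTER_CUBIC)
cv2.imwrite("pics/zt.png",a);cv2.imwrite("pics/zs.png",np.hstack([b1,b2]))
def m(im,lo,hi,box,name,low=30):
    h=cv2.cvtColor(im,cv2.COLOR_BGR2HSV);k=cv2.inRange(h,lo,hi)
    z=np.zeros_like(k);x0,y0,x1,y1=box;z[y0:y1,x0:x1]=k[y0:y1,x0:x1]
    pts=cv2.findNonZero(z)
    if pts is None: print(name,"none");return
    c,_=max(((c,cv2.contourArea(c)) for c in cv2.findContours(z,0,2)[0]),key=lambda q:q[1])
    r=cv2.minAreaRect(c);print(name,len(pts),pts[:,0].mean(0).round(2),np.round(cv2.boxPoints(r),1).tolist())
R=((0,120,60),(8,255,255))
m(t,*R,(355,190,405,235),"cad top");m(s,*R,(305,145,370,215),"cad side")
W=((0,0,170),(180,70,255))
m(t,*W,(360,195,400,226),"bar top");m(s,*W,(322,150,352,185),"bar side")
B=((105,130,60),(125,255,255))
m(t,*B,(240,190,300,225),"plate top");m(s,*B,(295,225,330,285),"plate side")
E
```

```text
cad top 12 [373.83 209.58] [[389.0, 230.0], [389.0, 230.0], [389.0, 230.0], [389.0, 230.0]]
cad side 76 [337.37 190.99] [[330.0, 196.0], [331.0, 195.0], [333.0, 197.0], [332.0, 198.0]]
bar top 262 [375.2  210.69] [[362.3999938964844, 208.3000030517578], [364.1000061035156, 204.3000030517578], [399.70001220703125, 219.3000030517578], [398.0, 223.3000030517578]]
bar side 1 [328. 170.] [[328.0, 170.0], [328.0, 170.0], [328.0, 170.0], [328.0, 170.0]]
plate top 35 [271.23 207.77] [[275.8999938964844, 209.5], [276.29998779296875, 207.8000030517578], [284.29998779296875, 209.8000030517578], [283.8999938964844, 211.5]]
plate side 357 [311.58 257.92] [[296.20001220703125, 275.6000061035156], [312.3999938964844, 243.1999969482422], [322.3999938964844, 248.1999969482422], [306.20001220703125, 280.6000061035156]]
```

View pics/zt.png

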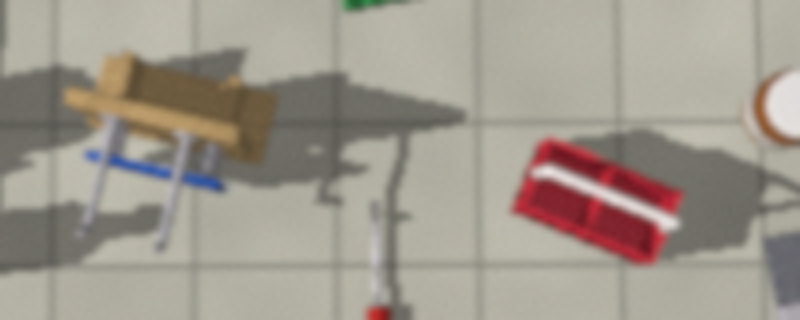

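View pics/zs.png

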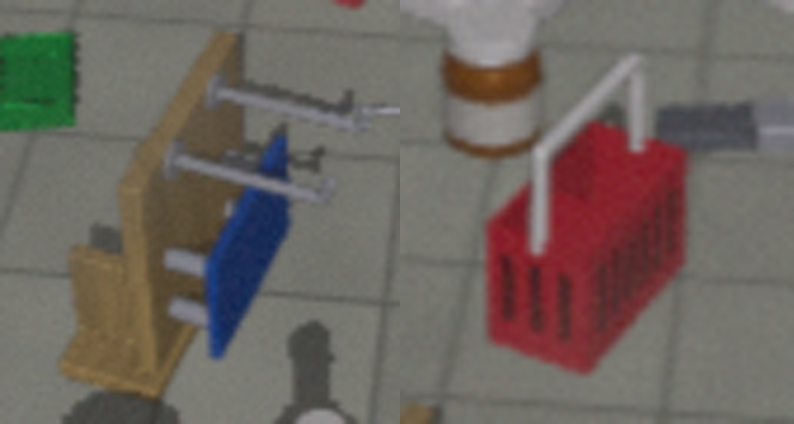

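Run:
```python
from h import *
T=lambda x,y:((x+.5)/4-.5+230,(y+.5)/4-.5+165)
S1=lambda x,y:((x+.5)/4.706-.5+260,(y+.5)/4.711-.5+205)
S2=lambda x,y:((x-400+.5)/6.06-.5+305,(y+.5)/6.057-.5+145)
r=lambda v:np.round(v,4)
L,Rr=onz("top",T(538,171),.150),onz("top",T(675,223),.150)
v=L-Rr;print("bar",r(L),r(Rr),np.linalg.norm(v),"mid",r((L+Rr)/2),"yaw",np.arctan2(-v[0],v[1]))
L2,R2=onz("side",S2(540,152),.150),onz("side",S2(635,63),.150);v=L2-R2
print("bar side",r(L2),r(R2),"mid",r((L2+R2)/2),np.arctan2(-v[0],v[1]))
for nm,a,b in(("hookL",T(83,232),S1(325,186)),("hookR",T(160,246),S1(350,98))):
    print(nm,r(onz("top",a,.186)),r(onz("side",b,.186)),tri(a,b))
a,b=onz("top",T(88,155),.115),onz("top",T(221,186),.115);v=a-b
print("plate",r(a),r(b),np.linalg.norm(v),r((a+b)/2),np.arctan2(-v[0],v[1]))
for nm,q,z in(("plTopL",S1(215,265),.115),("plTopR",S1(283,135),.115),("plBotL",S1(217,355),.03)): print(nm,r(onz("side",q,z)))
# tray, foot etc
for nm,q,z in(("boardL",T(66,97),.179),("boardR",T(238,137),.179)): print(nm,r(onz("top",q,z)))
for nm,q in(("driver tip",T(375,205)),):print(nm,r(onz("top",q,.01)))
```

```text
bar [ 0.5859 -0.1379  0.15  ] [ 0.5408 -0.254   0.15  ] 0.12457822626556288 mid [ 0.5633 -0.1959  0.15  ] yaw -0.37027613341134985
bar side [ 0.5879 -0.1501  0.15  ] [ 0.5412 -0.2516  0.15  ] mid [ 0.5645 -0.2009  0.15  ] -0.43103303701625667
hookL [0.5352 0.2431 0.186 ] [0.5377 0.2505 0.186 ] (array([0.53690615, 0.24436832, 0.17980565]), np.float64(0.0030563307412319277))
hookR [0.5234 0.1792 0.186 ] [0.5313 0.1755 0.186 ] (array([0.52708712, 0.17903956, 0.18945124]), np.float64(0.007596423047927425))
plate [0.6046 0.2526 0.115 ] [0.5767 0.1356 0.115 ] 0.12026706594941368 [0.5906 0.1941 0.115 ] -0.23419691900771408
plTopL [0.6038 0.2531 0.115 ]
plTopR [0.5784 0.138  0.115 ]
plBotL [0.6066 0.2506 0.03  ]
boardL [0.6484 0.2597 0.179 ]
boardR [0.6139 0.1154 0.179 ]
driver tip [5.638e-01 2.000e-04 1.000e-02]
```

Stand: origin ≈ (0.591, 0.194), yaw ≈ -0.23. Bar middle ≈ (0.5635, -0.197), caddy yaw ≈ -0.375. That puts the tool yaw for the grasp at about 1.196. I'll move above the bar.

play_rows(series="0 0 0.44 0.7 0.47 0 1;0 0 0.44 0.7 0.47 0 1;0 0 0.44 0.7 0.47 0 1;0 0 0.44 0.7 0.47 0 1;0 0 0.44 0.7 0.47 0 1;0 0 0.44 0.7 0.47 0 1;0 0 0.44 0.7 0.47 0 1;0 0 0.44 0.7 0.47 0 1;0 0 0.44 0.7 0.47 0 1;0 0 0.44 0.7 0.47 0 1", grip_force=40)

```text
time_s: 0.93
tool_pos: [0.3489, -0.3386, 0.2311]
tool_rot: [-3.141, 0.0, 0.743]
ft_force: [0.4, -0.6, -0.4]
finger_gap: 0.085
gripper_force: 0.0
```

play_rows(series="0 0 0.44 0.7 0.47 0 1;0 0 0.44 0.7 0.47 0 1;0 0 0.44 0.7 0.47 0 1;0 0 0.44 0.7 0.47 0 1;0 0 0.44 0.7 0.47 0 1;0 0 0.44 0.7 0.47 0 1;0 0 0.44 0.7 0.47 0 1;0 0 0.44 0.7 0.47 0 1;0 0 0.44 0.7 0.47 0 1;0 0 0 0 0 0 1")

```text
time_s: 1.77
tool_pos: [0.5396, -0.2101, 0.2303]
tool_rot: [-3.141, -0.001, 1.161]
ft_force: [0.8, -0.1, 0.4]
finger_gap: 0.0853
gripper_force: 0.0
```

play_rows(series="0 0 0.17 0.4 0.22 0 1;0 0 0.16 0.4 0.21 0 1;0 0 0 0 0 -0.5 1;0 0 0 0 0 -0.6 1;0 0 0 0 0 -0.6 1;0 0 0 0 0 -0.6 1;0 0 0 0 0 -0.6 1;0 0 0 0 0 -0.4 1;0 0 0 0 0 0 1")

```text
time_s: 2.52
tool_pos: [0.5593, -0.1994, 0.1295]
tool_rot: [-3.137, 0.0, 1.189]
ft_force: [-0.9, -0.2, -0.1]
finger_gap: 0.0853
gripper_force: 0.0
```

Run:
```python
from h import *
s=eyes.get_image("side");t=eyes.get_image("top")
b=cv2.resize(s[110:215,290:390],(500,525),interpolation=cv2.INTER_CUBIC)
cv2.imwrite("pics/g1.png",b)
print(bot.read_state()["tool_pos"])
```

```text
[ 0.56071398 -0.19981604  0.13238182]
```

View pics/g1.png

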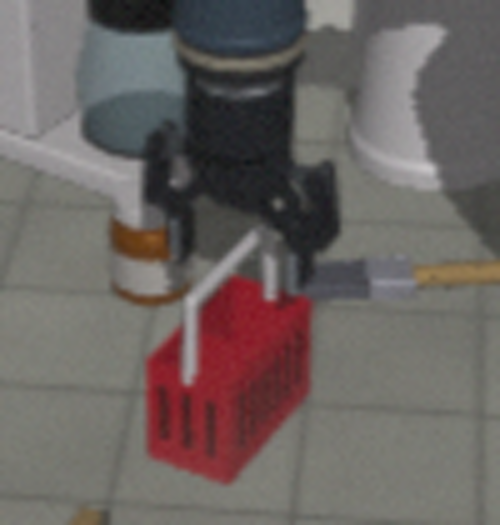

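The bar runs between the two open fingers at about (226,268) in the crop. I'll close the gripper, then lift a little.

play_rows(series="0 0 0 0.05 0.05 0 0.5;0 0 0 0 0 0 0.3;0 0 0 0 0 0 0;0 0 0 0 0 0 0;0 0 0 0 0 0 0;0 0 0 0 0 0 0;0 0 0 0 0 0 0;0 0 0 0 0 0 0;0 0 0 0 0 0 0;0 0 0 0 0 0 0", grip_force=50)

```text
time_s: 3.45
tool_pos: [0.5628, -0.1983, 0.1325]
tool_rot: [3.141, -0.0, 1.19]
ft_force: [0.9, 0.9, 3.6]
finger_gap: 0.008
gripper_force: 48.8
```

play_rows(series="0 0 0 0 0 0.2 0;0 0 0 0 0 0.4 0;0 0 0 0 0 0.5 0;0 0 0 0 0 0.5 0;0 0 0 0 0 0.5 0;0 0 0 0 0 0.5 0;0 0 0 0 0 0.4 0;0 0 0 0 0 0.3 0;0 0 0 0 0 0 0;0 0 0 0 0 0 0")

```text
time_s: 4.28
tool_pos: [0.5626, -0.1983, 0.2312]
tool_rot: [3.142, 0.0, 1.19]
ft_force: [-0.7, -0.4, -3.1]
finger_gap: 0.0081
gripper_force: 48.8
```

play_rows(series="0 0 0.07 -0.08 0.3 0 0;0 0 0.07 -0.14 0.6 0 0;0 0 0.07 -0.17 0.72 0 0;0 0 0.07 -0.17 0.72 0 0;0 0 0.07 -0.17 0.72 0 0;0 0 0.07 -0.17 0.72 0 0;0 0 0.07 -0.17 0.72 0 0;0 0 0.07 -0.17 0.72 0 0;0 0 0.07 -0.17 0.72 0 0;0 0 0.07 -0.17 0.72 0 0")

```text
time_s: 5.12
tool_pos: [0.5139, 0.003, 0.2304]
tool_rot: [-3.14, 0.0, 1.264]
ft_force: [0.5, -0.3, -2.7]
finger_gap: 0.0081
gripper_force: 48.8
```

play_rows(series="0 0 0.08 -0.17 0.72 0 0;0 0 0.08 -0.17 0.72 0 0;0 0 0.08 -0.17 0.72 0 0;0 0 0.08 -0.17 0.72 0 0;0 0 0.08 -0.17 0.72 0 0;0 0 0.08 -0.17 0.72 0 0;0 0 0.08 -0.17 0.72 0 0;0 0 0.08 -0.17 0.72 0 0;0 0 0.07 -0.17 0.72 0 0;0 0 0.07 -0.14 0.6 0 0")

```text
time_s: 5.95
tool_pos: [0.4647, 0.2143, 0.2309]
tool_rot: [3.14, 0.002, 1.345]
ft_force: [0.7, -8.4, 8.5]
finger_gap: 0.008
gripper_force: 50.5
```

play_rows(series="0 0 0 -0.08 0.4 -0.3 0;0 0 0 0 0.2 -0.4 0;0 0 0 0 0 -0.4 0;0 0 0 0 0 -0.3 0;0 0 0 0 0 0 0;0 0 0 0 0 0 0;0 0 0 0 0 0 0;0 0 0 0 0 0 0")

```text
time_s: 6.62
tool_pos: [0.463, 0.2319, 0.1899]
tool_rot: [3.141, -0.001, 1.344]
ft_force: [-0.3, -0.9, 0.5]
finger_gap: 0.0001
gripper_force: 0.0
```

Run:
```python
from h import *
s=eyes.get_image("side");t=eyes.get_image("top")
a=cv2.resize(s[190:300,260:390],(520,440),interpolation=cv2.INTER_CUBIC)
b=cv2.resize(t[170:240,220:290],(440,440)[:2],interpolation=cv2.INTER_CUBIC)
b=cv2.resize(t[160:260,220:284],(280,440),interpolation=cv2.INTER_CUBIC)
cv2.imwrite("pics/g2.png",np.hstack([a,b]))
print(bot.read_state()["tool_pos"])
```

```text
[0.46295655 0.23196527 0.1898295 ]
```

View pics/g2.png

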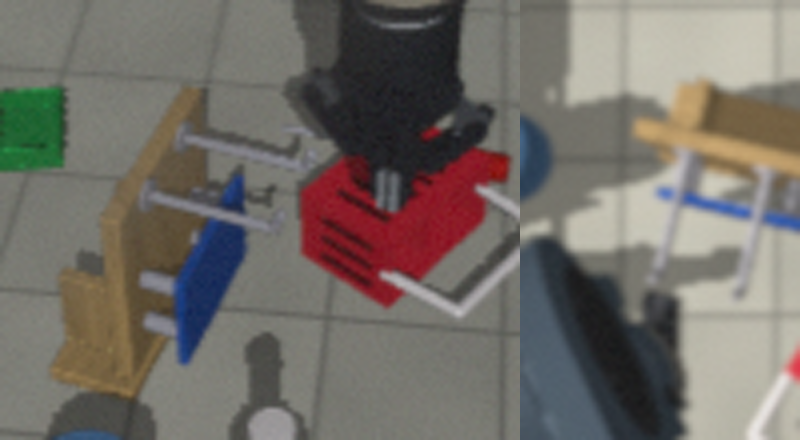

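The side crop shows the caddy was dropped. It lies on its flat face near (390,235), with the handle towards the robot. I'll raise the arm clear and measure again.

play_rows(series="0 0 0 0 0 0.6 0;0 0 0 0 0 0.8 0;0 0 0 0 0 0.8 0.5;0 0 0 0 -0.6 0.6 1;0 0 0 0 -0.9 0 1;0 0 0 0 -0.9 0 1;0 0 0 0 -0.9 0 1;0 0 0 0 -0.9 0 1;0 0 0 0 -0.9 0 1;0 0 0 0 -0.9 0 1")

```text
time_s: 7.55
tool_pos: [0.4626, 0.0507, 0.2737]
tool_rot: [3.141, -0.0, 1.345]
ft_force: [0.6, 0.6, -0.7]
finger_gap: 0.0855
gripper_force: 0.0
```

Run:
```python
from h import *
s=eyes.get_image("side");t=eyes.get_image("top")
cv2.imwrite("pics/side3.png",s);cv2.imwrite("pics/top3.png",t)
a=cv2.resize(s[190:290,300:400],(400,400),interpolation=cv2.INTER_CUBIC)
b=cv2.resize(t[180:280,200:300],(400,400),interpolation=cv2.INTER_CUBIC)
cv2.imwrite("pics/g3.png",np.hstack([a,b]))
s0=cv2.imread("pics/side0.png");print(bot.read_state()["tool_pos"])
# did others move?
for n,i0,i1,(x0,y0,x1,y1) in(("soap",s0,s,(310,285,350,350)),("mug",s0,s,(260,285,305,340)),("tray",s0,s,(255,205,280,240)),("driver",s0,s,(330,220,395,240))):
    print(n,cv2.absdiff(i0,i1)[y0:y1,x0:x1].mean())
```

```text
[0.46268872 0.04907235 0.2737981 ]
soap 2.106153846153846
mug 2.322020202020202
tray 2.294857142857143
driver 28.592307692307692
```

View pics/g3.png

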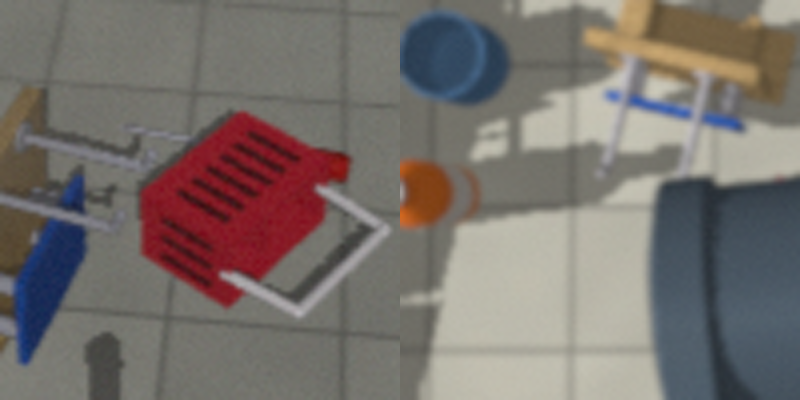

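Caddy lying down in the side view: the bar runs from about (396,248) to (374,267), and the screwdriver's red end shows at (386,231). Next I'll cast rays.

Run:
```python
from h import *
S=lambda x,y:((x+.5)/4-.5+300,(y+.5)/4-.5+190)
r=lambda v:np.round(v,4)
for nm,q,z in(("barR",S(386,231),.035),("barL",S(299,311),.035),("topface under-far",S(238,112),.07),("topface under-near",S(141,189),.07),("topface rim far",S(322,170),.07),("topface rim near",S(228,255),.07),
 ("bottom rim near",S(228,307),.0),("bottom under near",S(143,252),0),("driver end",S(347,165),.012)):
    print(nm,r(onz("side",q,z)))
s=cv2.imread("pics/side0.png");h=cv2.cvtColor(s,cv2.COLOR_BGR2HSV);k=cv2.inRange(h,(0,120,60),(8,255,255))
p=cv2.findNonZero(k[222:240,350:395])[:,0]+[350,222];print("driver handle px0",p.min(0),p.max(0),[r(onz("side",(x,230),.012)) for x in(p[:,0].min(),p[:,0].max())])
t0=cv2.imread("pics/top0.png");kt=cv2.inRange(cv2.cvtColor(t0,cv2.COLOR_BGR2HSV),(0,120,60),(8,255,255))[225:280,310:340]
p=cv2.findNonZero(kt)[:,0]+[310,225];print(p.min(0),p.max(0),[r(onz("top",(p[:,0].mean(),y),.012)) for y in(p[:,1].min(),p[:,1].max())])
```

```text
barR [0.342 0.092 0.035]
barL [0.4081 0.1834 0.035 ]
topface under-far [0.4653 0.0024 0.07  ]
topface under-near [0.536  0.1023 0.07  ]
topface rim far [0.3952 0.0648 0.07  ]
topface rim near [0.4637 0.1654 0.07  ]
bottom rim near [0.4619 0.1542 0.    ]
bottom under near [0.534  0.1031 0.    ]
driver end [ 0.3709 -0.0057  0.012 ]
driver handle px0 [358 226] [386 233] [array([0.4669, 0.0007, 0.012 ]), array([ 0.3722, -0.0099,  0.012 ])]
[322 242] [327 267] [array([ 0.4656, -0.0032,  0.012 ]), array([ 0.3726, -0.0026,  0.012 ])]
```

Run:
```python
from h import *
r=lambda v:np.round(v,4)
s=cv2.imread("pics/side0.png");t=cv2.imread("pics/top0.png")
for n,im,b in(("top",t,(185,215,225,245)),("side",s,(310,290,345,350))):
    k=cv2.inRange(cv2.cvtColor(im,cv2.COLOR_BGR2HSV),(8,150,100),(18,255,255));x0,y0,x1,y1=b
    p=cv2.findNonZero(k[y0:y1,x0:x1])[:,0]+[x0,y0];print(n,p.min(0),p.max(0),p.mean(0))
print("cap",tri((196,228.5),(328,297)),"top right edge z.1/.0",r(onz("top",(214,228),.12)),r(onz("top",(219,228),.0)))
print("side base",r(onz("side",(328,348),0)),r(onz("side",(328,297),.19)))
```

```text
top [196 220] [212 236] [204.65895954 228.05780347]
side [316 304] [339 331] [327.95069034 318.30966469]
cap (array([0.5178376 , 0.42382874, 0.18764003]), np.float64(0.0026224572762034064)) top right edge z.1/.0 [0.5188 0.3829 0.12  ] [0.5202 0.3981 0.    ]
side base [0.5186 0.4405 0.    ] [0.5189 0.4257 0.19  ]
```

Nothing else has moved: the bottle and the screwdriver are where they were. The bar now lies at about (.377,.141,.035), along 54°. I'll regrasp it there with the tool pointing down, yaw 0.949.

play_rows(series="0 0 -0.47 -0.36 0.38 0 0.55;0 0 -0.47 -0.36 0.38 0 0.55;0 0 -0.47 -0.36 0.38 0 0.55;0 0 -0.47 -0.36 0.38 0 0.55;0 0 -0.47 -0.36 0.38 0 0.55;0 0 -0.47 -0.36 0.38 0 0.55;0 0 -0.47 -0.36 0.38 0 0.55;0 0 -0.47 -0.35 0.39 0 0.55;0 0 0 0 0 0 0.55;0 0 0 0 0 0 0.55")

```text
time_s: 8.48
tool_pos: [0.3764, 0.1441, 0.2737]
tool_rot: [3.141, -0.001, 0.953]
ft_force: [0.4, 0.5, 0.2]
finger_gap: 0.0472
gripper_force: 0.0
```

play_rows(series="0 0 0 0 0 -0.8 0.55;0 0 0 0 0 -0.9 0.55;0 0 0 0 0 -0.9 0.55;0 0 0 0 0 -0.9 0.55;0 0 0 0 0 -0.9 0.55;0 0 0 0 0 -0.9 0.55;0 0 0 0 0 -0.7 0.55;0 0 0 0 0 0 0.55")

```text
time_s: 9.15
tool_pos: [0.3748, 0.1424, 0.0902]
tool_rot: [-3.139, 0.004, 0.951]
ft_force: [-1.0, -0.4, -0.5]
finger_gap: 0.0469
gripper_force: 0.0
```

Run:
```python
from h import *
s=eyes.get_image("side");t=eyes.get_image("top")
a=cv2.resize(s[180:290,300:420],(480,440),interpolation=cv2.INTER_CUBIC)
cv2.imwrite("pics/g4.png",a)
st=bot.read_state();print(st["tool_pos"],st["tool_rot"],st["finger_gap"],proj("side",st["tool_pos"]))
```

```text
[0.37666116 0.14319292 0.09363899] [-3.14112358e+00  7.98000233e-04  9.51233151e-01] 0.04697767451568916 [[386.5605732  244.86744594]]
```

View pics/g4.png

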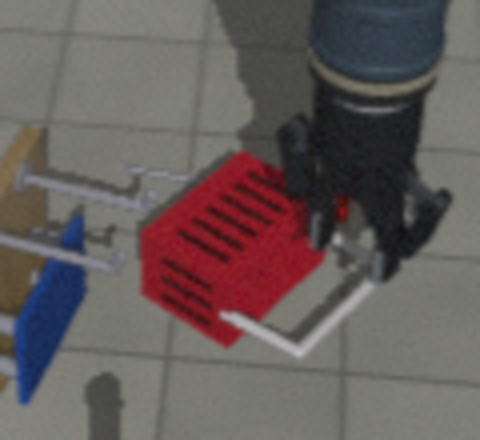

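The open fingers, at (318,230) and (380,270) in the crop, straddle the line of the bar. I'll go down and grip.

play_rows(series="0 0 0 0 -0.05 -0.5 0.55;0 0 0 0 -0.05 -0.6 0.55;0 0 0 0 0 -0.5 0.55;0 0 0 0 0 -0.4 0.55;0 0 0 0 0 -0.3 0.55;0 0 0 0 0 -0.2 0.55;0 0 0 0 0 0 0.55")

```text
time_s: 9.83
tool_pos: [0.3768, 0.1405, 0.0183]
tool_rot: [-3.142, 0.0, 0.951]
ft_force: [0.4, -0.5, -0.5]
finger_gap: 0.0469
gripper_force: 0.0
```

play_rows(series="0 0 0 0 0 0 0.3;0 0 0 0 0 0 0;0 0 0 0 0 0 0;0 0 0 0 0 0 0;0 0 0 0 0 0 0;0 0 0 0 0 0 0;0 0 0 0 0 0 0;0 0 0 0 0 0 0", grip_force=25)

```text
time_s: 10.5
tool_pos: [0.3769, 0.1407, 0.0185]
tool_rot: [3.141, -0.001, 0.951]
ft_force: [0.3, 3.2, 3.1]
finger_gap: 0.0088
gripper_force: 24.4
```

play_rows(series="0 0 0 0 0 0.15 0;0 0 0 0 0 0.25 0;0 0 0 0 0 0.25 0;0 0 0 0 0 0.25 0;0 0 0 0 0 0.25 0;0 0 0 0 0 0.25 0;0 0 0 0 0 0.25 0;0 0 0 0 0 0.25 0;0 0 0 0 0 0.25 0;0 0 0 0 0 0 0")

```text
time_s: 11.33
tool_pos: [0.3772, 0.1407, 0.0843]
tool_rot: [3.141, -0.001, 0.951]
ft_force: [-1.3, 1.0, -0.3]
finger_gap: 0.0087
gripper_force: 24.4
```

play_rows(series="0 0 0 0 0 0.25 0;0 0 0 0 0 0.25 0;0 0 0 0 0 0.25 0;0 0 0 0 0 0.25 0;0 0 0 0 0 0.25 0;0 0 0 0 0 0.25 0;0 0 0 0 0 0.25 0;0 0 0 0 0 0.25 0;0 0 0 0 0 0.25 0;0 0 0 0 0 0 0")

```text
time_s: 12.17
tool_pos: [0.3772, 0.1407, 0.1517]
tool_rot: [3.141, -0.001, 0.951]
ft_force: [1.0, 0.2, -2.3]
finger_gap: 0.0087
gripper_force: 24.3
```

play_rows(series="0 0 0 0 0 0.25 0;0 0 0 0 0 0.25 0;0 0 0 0 0 0.25 0;0 0 0 0 0 0.25 0;0 0 0 0 0 0.25 0;0 0 0 0 0 0.25 0;0 0 0 0 0 0.15 0;0 0 0 0 0 0 0;0 0 0 0 0 0 0;0 0 0 0 0 0 0")

```text
time_s: 13.0
tool_pos: [0.3764, 0.1404, 0.1995]
tool_rot: [-3.141, 0.0, 0.951]
ft_force: [0.1, -0.0, -3.5]
finger_gap: 0.009
gripper_force: 24.4
```

Run:
```python
from h import *
s=eyes.get_image("side");t=eyes.get_image("top")
a=cv2.resize(s[150:290,250:430],(540,420),interpolation=cv2.INTER_CUBIC)
cv2.imwrite("pics/g5.png",a)
st=bot.read_state();print(st["tool_pos"],st["tool_rot"],st["finger_gap"],st["ft_force"],st["wrist_torque"])
```

```text
[0.37636988 0.14037131 0.19944687] [-3.14125917e+00  5.13018662e-04  9.51031793e-01] 0.008648630213811258 [-0.40671687 -0.41367208 -2.76933836] [ 0.11672994  0.07971055 -0.01580056]
```

View pics/g5.png

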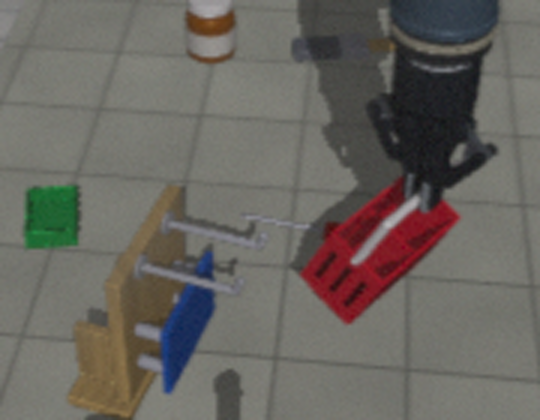

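The caddy hangs from the gripper again, tilted about 23° about the bar (wrist torque agrees). I'll firm up the grip, tilt the tool to square it up, then turn and carry it slowly.

play_rows(series="0 0 0 0 0 0 0;0 0 0 0 0 0 0;0.3 0.42 0 0 0 0 0;0.35 0.49 0 0 0 0 0;0.35 0.49 0 0 0 0 0;0.35 0.49 0 0 0 0 0;0.35 0.49 0 0 0 0 0;0.3 0.42 0 0 0 0 0;0 0 0 0 0 0 0;0 0 0 0 0 0 0", grip_force=60)

```text
time_s: 13.93
tool_pos: [0.377, 0.14, 0.1992]
tool_rot: [-2.782, 0.001, 0.95]
ft_force: [-0.1, -0.6, -1.9]
finger_gap: 0.0078
gripper_force: 58.8
```

Run:
```python
from h import *
st=bot.read_state();print(st["joints"].round(3),st["tool_pos"],st["tool_rot"],st["finger_gap"],st["ft_force"],st["wrist_torque"])
```

```text
[ 0.16   0.25  -0.132  1.451  0.25   2.319] [0.37697172 0.1400154  0.19918259] [-2.78185646e+00  9.40950677e-04  9.49902690e-01] 0.007803636427177362 [-0.14439368 -0.56797204 -1.85047977] [-0.30406487 -0.39486089 -0.02004421]
```

```bash
cat > chk.py <<'E'
from h import *
from scipy.spatial.transform import Rotation as Ro
def red(im,x0,y0,x1,y1):
    k=np.zeros(im.shape[:2],np.uint8);h=cv2.cvtColor(im,cv2.COLOR_BGR2HSV)
    k[y0:y1,x0:x1]=(cv2.inRange(h,(0,120,50),(9,255,255))|cv2.inRange(h,(172,120,50),(180,255,255)))[y0:y1,x0:x1]
    n,l,st,c=cv2.connectedComponentsWithStats(k); i=1+np.argmax(st[1:,4]); return st[i]
def chk(yaw,box=(300,150,430,320)):
    im=eyes.get_image("side");st=bot.read_state();x,y,w,h,a=red(im,*box);print("seen",x,y,x+w,y+h,a)
    R=Ro.from_euler("xyz",st["tool_rot"]).as_matrix();bar=st["tool_pos"]-R[:,2]*.0175
    for tl in(-25,-10,0,10,25):
        C=Ro.from_euler("zyx",[yaw,np.radians(tl),0]).as_matrix()
        V=np.array([[a,b,c-.15] for a in(-.035,.035) for b in(-.065,.065) for c in(0,.09)])@C.T+bar
        p=proj("side",V);print(tl,p.min(0).round(1),p.max(0).round(1))
    print(st["tool_pos"],st["tool_rot"],st["ft_force"],st["finger_gap"]);return im
E
python3 -c "
from chk import *
chk(.95-np.pi/2)"
```

```text
seen 358 216 409 267 1466
-25 [342.9 210.8] [397.7 261.5]
-10 [353.5 211.8] [405.  265.9]
0 [361.7 211.8] [409.3 267.6]
10 [366.9 211.4] [414.7 268.2]
25 [373.7 210. ] [426.8 267.2]
[0.37676596 0.14030805 0.19957547] [-2.78279212e+00  1.99959209e-04  9.50657323e-01] [ 0.44396685 -0.72027584 -1.94947347] 0.007780728624955505
```

The caddy is upright and gripped at mid-bar. I'll carry it slowly to the pre-hang point.

play_rows(series="0 0 0.1 0.07 0.07 0 0;0 0 0.2 0.14 0.15 0 0;0 0 0.2 0.14 0.15 0 0;0 0 0.2 0.14 0.15 0 0;0 0 0.2 0.14 0.15 0 0;0 0 0.2 0.14 0.15 0 0;0 0 0.2 0.14 0.15 0 0;0 0 0.2 0.14 0.15 0 0;0 0 0.2 0.14 0.15 0 0;0 0 0.2 0.14 0.15 0 0")

```text
time_s: 14.82
tool_pos: [0.4169, 0.1835, 0.1997]
tool_rot: [-2.781, -0.0, 1.152]
ft_force: [0.5, 0.8, -2.6]
finger_gap: 0.0074
gripper_force: 58.8
```

play_rows(series="0 0 0.2 0.14 0.15 0 0;0 0 0.2 0.14 0.15 0 0;0 0 0.2 0.14 0.15 0 0;0 0 0.2 0.14 0.15 0 0;0 0 0.2 0.14 0.15 0 0;0 0 0.2 0.14 0.15 0 0;0 0 0.2 0.14 0.15 0 0;0 0 0.2 0.14 0.15 0 0;0 0 0.2 0.14 0.15 0 0;0 0 0.03 0.07 0.07 0 0")

```text
time_s: 15.65
tool_pos: [0.4569, 0.2264, 0.1996]
tool_rot: [-2.781, -0.0, 1.344]
ft_force: [0.6, 0.1, -2.5]
finger_gap: 0.0077
gripper_force: 58.8
```

```bash
python3 -c "
from chk import *
im=chk(-.23,(290,150,430,330));cv2.imwrite('pics/s6.png',im)"
```

```text
seen 334 233 374 290 1278
-25 [315.8 225.2] [364.3 286.2]
-10 [327.9 228. ] [371.  289.1]
0 [336.9 229.3] [375.1 289.7]
10 [341.2 230.2] [382.  289.3]
25 [348.2 228.7] [394.2 286.7]
[0.45692591 0.22648459 0.19949461] [-2.78110153e+00 -1.89720654e-04  1.34312353e+00] [-0.95205434 -0.26091975 -2.73253796] 0.007478808160768926
```

play_rows(series="0 0 0 0 0 -0.2 0;0 0 0 0 0 -0.2 0;0 0 0 0.2 -0.047 0 0;0 0 0 0.25 -0.058 0 0;0 0 0 0.25 -0.058 0 0;0 0 0 0.25 -0.058 0 0;0 0 0 0.25 -0.058 0 0;0 0 0 0.25 -0.058 0 0;0 0 0 0.2 -0.047 0 0;0 0 0 0 0 0 0")

```text
time_s: 16.53
tool_pos: [0.5071, 0.2135, 0.1875]
tool_rot: [-2.781, -0.0, 1.341]
ft_force: [0.9, -0.3, -3.1]
finger_gap: 0.0075
gripper_force: 58.8
```

play_rows(series="0 0 0 0.2 -0.047 0 0;0 0 0 0.25 -0.058 0 0;0 0 0 0.25 -0.058 0 0;0 0 0 0.25 -0.058 0 0;0 0 0 0.15 -0.035 0 0;0 0 0 0.1 -0.023 0 0;0 0 0 0 0 0 0;0 0 0 0 0 0 0")

```text
time_s: 17.2
tool_pos: [0.5418, 0.2058, 0.1877]
tool_rot: [-2.781, -0.0, 1.342]
ft_force: [-1.3, -0.1, -2.7]
finger_gap: 0.0075
gripper_force: 58.8
```

```bash
python3 -c "
from chk import *
im=chk(-.23,(280,150,430,330));cv2.imwrite('pics/s7.png',im)"
```

```text
seen 307 231 346 284 1194
-25 [287.4 221.3] [335.7 280.3]
-10 [299.5 224. ] [342.1 283.2]
0 [307.1 225.3] [345.9 283.8]
10 [311.2 226.2] [353.7 283.3]
25 [318.  224.6] [365.1 280.9]
[0.54163951 0.20581173 0.18779336] [-2.78107671e+00 -3.53005817e-05  1.34173823e+00] [-0.93278399  0.19966112 -2.78496064] 0.007801155069894975
```

Bar is right above the seat. I'll lower it.

play_rows(series="0 0 0 0 0 -0.15 0;0 0 0 0 0 -0.2 0;0 0 0 0 0 -0.2 0;0 0 0 0 0 -0.15 0;0 0 0 0 0 -0.1 0;0 0 0 0 0 -0.05 0;0 0 0 0 0 0 0")

```text
time_s: 17.83
tool_pos: [0.5417, 0.2059, 0.165]
tool_rot: [-2.783, -0.002, 1.341]
ft_force: [-4.7, -3.9, 36.1]
finger_gap: 0.0077
gripper_force: 62.6
```

play_rows(series="0 0 0 0 0 0.15 0;0 0 0 0 0 0 0;0 0 0 0 0 0 0")

```text
time_s: 18.08
tool_pos: [0.5418, 0.2058, 0.1665]
tool_rot: [-2.781, -0.0, 1.342]
ft_force: [-0.7, 0.7, -2.2]
finger_gap: 0.0075
gripper_force: 59.1
```

```bash
python3 -c "
from chk import *
im=chk(-.23,(280,150,430,330));cv2.imwrite('pics/s8.png',im)
t=eyes.get_image('top')
a=cv2.resize(im[200:300,260:380],(600,500),interpolation=cv2.INTER_CUBIC);cv2.imwrite('pics/g8.png',a)"
```

```text
seen 308 235 346 289 1185
-25 [287.9 226.6] [335.7 285.2]
-10 [299.8 229.3] [342. 288.]
0 [307.3 230.6] [345.7 288.6]
10 [311.4 231.4] [353.4 288.2]
25 [318.1 230.1] [364.7 285.7]
[0.5417594  0.20575204 0.16624314] [-2.78080766e+00  1.37524321e-04  1.34170156e+00] [-0.63257342  0.47479452 -1.77961443] 0.007603341067701925
```

View pics/g8.png

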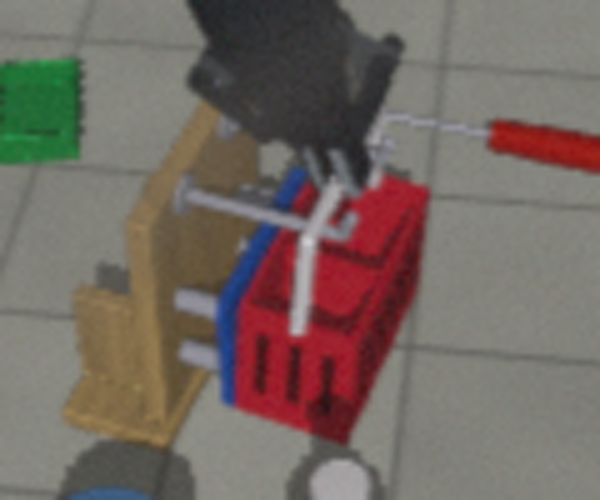

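The bar sits over the near hook's arm at (310,225), behind its tip at (350,225). The lift-off height was about TCP z 0.165. I'll lower to contact and open partway.

play_rows(series="0 0 0 0 0 -0.05 0;0 0 0 0 0 0 0.1;0 0 0 0 0 0 0.2;0 0 0 0 0 0 0.3;0 0 0 0 0 0 0.45;0 0 0 0 0 0 0.45;0 0 0 0 0 0 0.45;0 0 0 0 0 0 0.45;0 0 0 0 0 0 0.45;0 0 0 0 0 0 0.45")

```text
time_s: 19.02
tool_pos: [0.5419, 0.2058, 0.1653]
tool_rot: [-2.781, -0.0, 1.342]
ft_force: [-0.4, 0.1, -0.0]
finger_gap: 0.0383
gripper_force: 0.0
```

```bash
python3 -c "
from chk import *
im=chk(-.23,(280,150,430,330));cv2.imwrite('pics/s9.png',im)"
```

```text
seen 308 235 346 289 1220
-25 [287.9 226.9] [335.6 285.4]
-10 [299.8 229.5] [341.9 288.2]
0 [307.3 230.8] [345.7 288.8]
10 [311.4 231.7] [353.4 288.4]
25 [318.1 230.3] [364.7 285.9]
[0.54187369 0.20577673 0.16528817] [-2.78124857e+00 -1.76766170e-04  1.34161424e+00] [ 0.89471152  0.1480768  -0.09024587] 0.038425256983620204
```

Released and hanging. I'll retreat along the tool axis, then up and back.

play_rows(series="0 0 0 0.1 -0.02 0.28 0.45;0 0 0 0.17 -0.04 0.47 0.45;0 0 0 0.17 -0.04 0.47 0.45;0 0 0 0.1 -0.02 0.6 0.45;0 0 0 0 0 0.8 0.45;0 0 0 -0.3 0.07 0.7 0.3;0 0 0 -0.6 0.14 0.4 0;-0.2 -0.88 0 -0.7 0.16 0 0;-0.2 -0.88 0 -0.7 0.16 0 0;-0.2 -0.88 0 -0.7 0.16 0 0")

```text
time_s: 19.9
tool_pos: [0.4919, 0.2189, 0.2781]
tool_rot: [-2.969, 0.001, 1.342]
ft_force: [0.1, 0.3, 0.9]
finger_gap: 0.0001
gripper_force: 0.0
```

```bash
python3 -c "
from chk import *
im=chk(-.23,(280,150,430,330));cv2.imwrite('pics/s10.png',im);print(bot.read_state()['joints'])"
```

```text
seen 309 234 347 289 1279
-25 [305.9 201.7] [356.6 263.8]
-10 [318.5 204.6] [363.5 266.9]
0 [327.6 206.1] [367.7 267.4]
10 [332. 207.] [375.1 266.9]
25 [339.2 204.6] [387.6 264.6]
[0.48557198 0.21878172 0.27833915] [-2.97049426  0.00324281  1.34391763] [-6.4434374   1.13562151  2.44335285] 0.0004546145416755973
[0.36829617 0.42520446 0.36204028 1.65152658 0.09294735 2.15954562]
```

play_rows(series="-0.21 -0.9 0 -0.21 0.05 0 0;-0.21 -0.9 0 -0.21 0.05 0 0;-0.21 -0.9 0 -0.21 0.05 0 0;-0.21 -0.9 0 -0.21 0.05 0 0;-0.21 -0.9 0 -0.21 0.05 0 0;-0.21 -0.9 0 -0.21 0.05 0 0;-0.21 -0.9 0 -0.21 0.05 0 0;-0.21 -0.9 0 -0.21 0.05 0 0;-0.21 -0.9 0 -0.21 0.05 0 0;-0.21 -0.9 0 -0.21 0.05 0 0")

```text
time_s: 20.78
tool_pos: [0.4285, 0.2341, 0.2798]
tool_rot: [2.344, -0.0, 1.341]
ft_force: [1.1, 0.8, 0.2]
finger_gap: 0.0005
gripper_force: 0.0
```

play_rows(series="0 0 0 0 0 -0.5 0;0 0 0 0 0 -0.7 0;0 0 0 0 0 -0.7 0;0 0 0 0 0 -0.7 0;0 0 0 0 0 -0.7 0;0 0 0 0 0 -0.7 0;0 0 0 0 0 -0.7 0;0 0 0 0 0 -0.7 0;0 0 0 0 0 -0.6 0;0 0 0 0 0 0 0")

```text
time_s: 21.62
tool_pos: [0.4278, 0.2327, 0.0958]
tool_rot: [2.351, 0.006, 1.341]
ft_force: [-0.4, -1.4, -0.0]
finger_gap: -0.0001
gripper_force: 0.0
```

```bash
python3 -c "
from chk import *
st=bot.read_state();print(st['joints'].round(3),st['tool_pos'],st['tool_rot'],st['ft_force'])
R=Ro.from_euler('xyz',st['tool_rot']).as_matrix();print(R[:,2])
d=st['tool_pos'][:2]-[.591,.195];print('stand xy',d@[.9737,-.228],d@[.228,.9737])"
```

```text
[ 0.936  0.042 -0.908  0.247 -0.714  2.593] [0.42778658 0.23271534 0.0957949 ] [2.35145778 0.00629881 1.34136093] [-0.39075592 -1.43876295 -0.04989296]
[ 0.69082274 -0.16589224 -0.70373554]
stand xy -0.16752000086913293 -0.0004892346576164578
```

play_rows(series="0 0 0 0 0 -0.25 0;0 0 0 0 0 -0.2 0;0 0 0 0.39 -0.09 0 0;0 0 0 0.39 -0.09 0 0;0 0 0 0.39 -0.09 0 0;0 0 0 0.39 -0.09 0 0;0 0 0 0.39 -0.09 0 0;0 0 0 0 0 0 0;0 0 0 0 0 0 0")

```text
time_s: 22.37
tool_pos: [0.4877, 0.2204, 0.0858]
tool_rot: [2.349, 0.002, 1.34]
ft_force: [-0.2, -0.4, 0.1]
finger_gap: -0.0
gripper_force: 0.0
```

play_rows(series="0 0 0 0.1 -0.023 0 0;0 0 0 0.1 -0.023 0 0;0 0 0 0.1 -0.023 0 0;0 0 0 0.1 -0.023 0 0;0 0 0 0 0 0 0;0 0 0 0 0 0 0")

```text
time_s: 22.87
tool_pos: [0.4994, 0.2177, 0.0851]
tool_rot: [2.349, 0.002, 1.341]
ft_force: [-0.1, 0.3, -0.8]
finger_gap: -0.0001
gripper_force: 0.0
```

play_rows(series="0 0 0 0.1 -0.023 0 0;0 0 0 0.1 -0.023 0 0;0 0 0 0.1 -0.023 0 0;0 0 0 0 0 0 0;0 0 0 0 0 0 0;0 0 0 0 0 0 0")

```text
time_s: 23.37
tool_pos: [0.5084, 0.2156, 0.0852]
tool_rot: [2.349, 0.002, 1.341]
ft_force: [-0.1, -0.3, -0.1]
finger_gap: -0.0002
gripper_force: 0.0
```

play_rows(series="0 0 0 0.1 -0.023 0 0;0 0 0 0.1 -0.023 0 0;0 0 0 0.1 -0.023 0 0;0 0 0 0 0 0 0;0 0 0 0 0 0 0;0 0 0 0 0 0 0")

```text
time_s: 23.87
tool_pos: [0.5174, 0.2136, 0.0852]
tool_rot: [2.349, 0.002, 1.341]
ft_force: [-1.1, 0.4, 1.9]
finger_gap: 0.0001
gripper_force: 1.1
```

play_rows(series="0 0 0 0.1 -0.023 0 0;0 0 0 0.1 -0.023 0 0;0 0 0 0 0 0 0;0 0 0 0 0 0 0;0 0 0 0 0 0 0;0 0 0 0 0 0 0")

```text
time_s: 24.37
tool_pos: [0.5233, 0.2124, 0.0853]
tool_rot: [2.349, 0.002, 1.341]
ft_force: [-7.0, 1.2, 5.5]
finger_gap: -0.0002
gripper_force: 3.6
```

play_rows(series="0 0 0 0.1 -0.023 0 0;0 0 0 0.05 -0.012 0 0;0 0 0 0 0 0 0;0 0 0 0 0 0 0;0 0 0 0 0 0 0;0 0 0 0 0 0 0")

```text
time_s: 24.87
tool_pos: [0.5277, 0.2113, 0.0853]
tool_rot: [2.349, 0.002, 1.342]
ft_force: [-9.0, 1.3, 6.5]
finger_gap: 0.0001
gripper_force: 4.6
```

```bash
cat > f.py <<'E'
from chk import *
F=[]
for i in range(10):
    im=eyes.get_image("side" if i else "side");st=bot.read_state();F.append(st["ft_force"])
F=np.array(F);print(F.mean(0).round(2),F.std(0).round(2),"push",(F.mean(0)@[.9737,-.228,0]).round(2))
d=st['tool_pos'][:2]-[.591,.195];print('stand xy',d@[.9737,-.228],d@[.228,.9737],st['tool_pos'][2])
x,y,w,h,a=red(im,280,150,430,330);print("seen",x,y,x+w,y+h,a)
# predicted silhouette for upright caddy hung at seat moved back by s
for yaw in(-.23,-.13,-.33):
  for tl in(0,6,-6):
    C=Ro.from_euler("zyx",[yaw,np.radians(tl),0]).as_matrix()
    b=np.array([.591,.195,.176])-.025*np.array([.9737,-.228,0])
    V=np.array([[p,q,c-.15] for p in(-.035,.035) for q in(-.065,.065) for c in(0,.09)])@C.T+b
    p=proj("side",V);print(yaw,tl,p.min(0).round(1),p.max(0).round(1))
cv2.imwrite('pics/s12.png',im)
E
python3 f.py
```

```text
[-8.66  1.82  6.67] [0.32 0.56 0.41] push -8.84
stand xy -0.06532271665661382 0.0014846123880629047 0.08527430873674555
seen 303 232 340 287 1165
-0.23 0 [301.  230.9] [339.5 288.5]
-0.23 6 [303.4 231.5] [344.2 288.4]
-0.23 -6 [297.2 230.2] [337.3 288.2]
-0.13 0 [302.7 231.2] [337.7 288.1]
-0.13 6 [305.1 232. ] [342.4 287.8]
-0.13 -6 [298.9 230.3] [335.6 288. ]
-0.33 0 [299.4 230.7] [341.1 288.7]
-0.33 6 [301.8 231.1] [345.7 288.7]
-0.33 -6 [295.8 230.2] [338.9 288.3]
```

play_rows(series="0 0 0 0.02 -0.005 0.015 0;0 0 0 0 0 0 0;0 0 0 0 0 0 0;0 0 0 0 0 0 0")

```text
time_s: 25.7
tool_pos: [0.5281, 0.2112, 0.0854]
tool_rot: [2.35, 0.002, 1.342]
ft_force: [-9.7, 3.9, 4.3]
finger_gap: 0.0
gripper_force: 5.2
```

```bash
python3 f.py | head -3
```

```text
[-10.01   2.89   4.42] [0.34 0.46 0.51] push -10.4
stand xy -0.0649898409542212 0.001477688723652665 0.08541019193598857
seen 303 232 340 287 1164
```

play_rows(series="0 0 0 0 0 0.02 0;0 0 0 0 0 0 0;0 0 0 0 0 0 0;0 0 0 0 0 0 0")

```text
time_s: 26.53
tool_pos: [0.5278, 0.2113, 0.0856]
tool_rot: [2.351, 0.003, 1.342]
ft_force: [-9.0, 3.5, 1.5]
finger_gap: -0.0003
gripper_force: 4.9
```

```bash
python3 f.py | head -3
python3 - <<'E'
from h import *
# edge directions: plate vs caddy near lower/upper edges from hung/pressed side picture
for f in("s10","s12"):
    s=cv2.imread(f"pics/{f}.png");h=cv2.cvtColor(s,cv2.COLOR_BGR2HSV)
    k=cv2.inRange(h,(105,130,50),(125,255,255))[215:285,285:345];p=cv2.findNonZero(k)[:,0]
    print(f,"blue px",len(p),(p.min(0)+[285,215]),(p.max(0)+[285,215]))
E
```

```text
[-9.33  3.69  1.25] [0.67 0.52 0.53] push -9.92
stand xy -0.06525729511715307 0.0014067174453386657 0.08559771997293861
seen 303 232 340 287 1161
s10 blue px 165 [304 234] [320 280]
s12 blue px 63 [300 234] [315 279]
```

Run:
```python
from h import *
for f in("s10","s12"):
    s=cv2.imread(f"pics/{f}.png").astype(int);mn=s.min(2)
    for r0 in(248,252,256,260,264):
        row=mn[r0,305:330].astype(float);w=np.clip(row-130,0,None);print(f,r0,(w*np.arange(305,330)).sum()/max(w.sum(),1),w.sum())
```

```text
s10 248 320.9732142857143 112.0
s10 252 320.78 50.0
s10 256 320.49152542372883 59.0
s10 260 320.5245901639344 61.0
s10 264 320.46938775510205 49.0
s12 248 314.1372549019608 51.0
s12 252 314.11764705882354 51.0
s12 256 314.11538461538464 52.0
s12 260 314.125 56.0
s12 264 313.8 30.0
```

The handle leg shifted about 6.4 px (about 19 mm) with no change in slant. So the bar slid back with the box and the caddy is flat on the plate, pushed with about 10 N. I'll hand in.

```bash
python3 -c "
from cell import bot
print(bot.hand_in())"
```

```text
the job is handed in; nothing more can be done
None
```

The caddy hangs by its handle on both hooks and is pressed against the blue plate, flat as far as the side camera shows, with about 10 N still held at hand-in; I dropped it once beside the screwdriver on the way (cause unknown) and picked it up again, and the other things I checked had not moved, though the jam jar and dish brush were not checked.

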